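# Lock a data logger into its transport cradle

### The arm

A 7-joint arm with a two-finger parallel gripper is mounted at the origin on a cart in front of the work surface, level with it; the furniture and walls round the work are solid. World frame = base frame: x ahead of the robot, y to its left, z up, the work surface at z = 0. Lengths are in m, angles in rad, forces in N, time in s.
With the tool pointing down it reaches from about 0.35 to 0.9 m from the base axis. Payload 19.9 kg.
Tool frame: the origin (TCP) lies between the finger pads; the fingertips stand arm.nose_length ahead of it and the grasp point (between the pads) lies 5 mm behind it (arm.nose_length is the distance from the TCP to the fingertips, in m); z points along the fingers, y is the line along which they close (so a half turn about z gives the same grasp; the last joint's range is limited). The gripper opens to 85 mm and grips with 20 to 120 N. Pads are 22 mm wide; open, the fingers measure 114 mm over their backs; the gripper's body (76 mm by 85 mm) begins 54 mm behind the grasp point. The pads swing forward as they close: fully open they stand 13 mm farther back than shut.
Start: joints at [-1.234, 0.417, -0.01, 1.614, 0.005, 1.111, -0.053], TCP at [0.231, 0.581, 0.245] pointing down, gripper open.
Joint ranges: [-2.81, 2.81], [-0.39, 2.02], [-1.27, 1.25], [0.06, 2.57], [-1.19, 4.33], [0.19, 2], [-2.82, 2.82]. Speed limits (rad/s): [1.89, 1.89, 2.39, 2.39, 3.01, 3.01, 3.01].

### API

Orientations are given as a rotation vector (axis times angle).
In Python, from rig import arm gives the robot as it stands.
- The arm moves only by the tool carry_out, never from a script. Its argument "plan" is a list of rows, each an object of numbers: "dx", "dy", "dz": the shift along the tool's x, y, z normalised to -1 to 1, where 1 is 0.25 m; "ax", "ay", "az": the turn, a rotation vector about the tool's x, y, z normalised to -1 to 1, where 1 is 2 rad. A call has 1 to 12 rows; each row is the pose to reach, as a shift and turn from the pose commanded when the call began, along the tool's axes at that moment; what a row does not reach only later rows make up. A row lasts 1/10 s, in which the tool goes at most 50 mm and 8.59 degrees, less where a joint would pass 70% of its speed; a pose out of reach is approached as far as the arm can. A call with a number of a shift or a turn outside -1 to 1 is refused whole. A call with a gripper value outside its range is refused whole. "jaw" is the opening, from -1 (shut) to 1 (fully open), set as the call begins (left out, the last holds). The fingers move at their own pace and stop on an object; the grip force is fixed at half the most. Time passes only in rows, so rows that repeat a pose let the fingers close. It gives the time, the measured TCP pose, the force, the opening and the grip force at its end, in the units of the state.
- arm.get_state(): the state, without advancing time (a new reading comes with each control period).
- arm.read_camera(name): name is "scene" or "side" or "wrist"; returns the picture (400x640x3 uint8, blue, green, red); there is no depth.
- arm.camera_params(name): a dict with "intrinsics" (3x3 intrinsics, pixels), "dist" ([k1, k2, p1, p2, k3] as OpenCV has them; the pictures are not rectified), "pose" (4x4, takes a point from camera to world coordinates). Camera axes: x right, y up, looking along -z (the intrinsics and any distortion apply to the point x, -y, -z); pixel columns grow to the right and rows downward; lengths in m; the calibration is good to about 2 mm. A picture is of the moment at which its call begins: read the wrist's pose just before it. camera_params takes no time and is no camera call; for the wrist camera it gives the pose at the moment of the call.
- arm.close_job(): hands the job in; it is judged then, once.
The state is a dict: "time": time; "joints": joint angles; "qd": joint speeds; "joint_torque": joint torques, N m; "eef_pos": TCP position; "orientation": TCP orientation; "ft_force": force on the tool from outside, world axes, zero at the start; "torque": the same for the moment, N m; "opening": opening from 0.0 (shut) to 1.0 (fully open); "grasp_force": force on a finger pad.
Only numpy, scipy, OpenCV 4.12 (cv2) and the standard library are available. Lean on these libraries where they do the work, as an engineer would, in place of code of your own. Each camera call takes 0.05 s, during which the arm holds its last target. There are 200 camera calls.

### The job

Take the data logger with the orange ends out of the charging rack, lay it flat on the bare bench with its screen up and let go of it. Then take it again across its width, set it flat and screen up in the pocket of the transport cradle (either end towards the lock), and slide the red lock grip fully home to its end stop, so that the tongue covers the end of the logger. Leave the logger with the blue ends standing in the rack.

Things in the scene. Friction and masses are not known exactly. Their poses are not given: they have to be found in the camera images.
- logger_orange: data logger to be packed: white box 110 x 24 x 52 mm (x, y, z as it stands on a long edge in the rack), both ends orange, dark screen with green glass on its +y face, 0.15 kg. Origin: centre of the edge it stands on in the rack; x along its length, z upward in the rack, y out of the screen. Lying screen up, its y axis points up and it is 24 mm high and 52 mm wide
- orange_center (a point): middle of the orange logger's body (26 mm above its origin along its z); same axes
- logger_blue: the other logger: same size and frame, both ends blue; to be left in the rack
- rack: fixed grey charging rack, base 136 x 160 x 12 mm, with two slots 90 mm apart (at y = +45 and -45 mm), slots along x; origin at the centre of its underside. The loggers stand on the base (z = 12 mm) with their top edges at z = 64 mm, screens to the rack's +y; black slot walls reach z = 26 mm and leave 1.5 mm each side. Which logger is in which slot changes
- cradle: fixed aluminium transport cradle, base plate 224 x 92 x 10 mm (x -70 to +154 mm); origin under the middle of the pocket, on the bench; x points along the pocket to the lock
- pocket (a point): middle of the pocket floor, 10 mm above the bench; axes of the cradle. The pocket takes the logger lying flat, length along x, 3 mm play all round; 14 mm high end walls, and side lips 5 mm thick and 14 mm high only near the corners (|x| 30 to 64 mm), so the middle 60 mm of both long sides is open to the fingers. A seated logger's top is 24 mm above this point, the lock tongue's underside 27 mm
- lock (a joint): position of the sliding lock, m: 0 drawn back (off the pocket), 0.042 fully home at its end stop, grows as it moves to the cradle's -x, towards and over the logger. Stays where left; needs about 4 N
- lock_grip (a point): centre of the top of the red lock grip, an upright bar 14 mm (x) by 40 mm (y), 36 mm tall over its carriage, top 78 mm above the bench; axes of the cradle; moves with the lock. At joint 0 it is 126 mm from the pocket's middle along x. The steel tongue in front of it reaches 56 mm from the grip towards the pocket, 36 mm wide, top 43 mm above the bench

How it is judged:
By the outcome, as a careful person would: the job done as asked, in the order asked, and still so for the second after the job is handed in, with the robot touching nothing.
It also fails if it takes over 58 s, if anything falls off the work surface, if the arm or the gripper's body presses on something with over 40 N, if the wrist force passes 120 N, or if a joint passes its speed limit or range.

## Working session

There is one attempt and no reset: what is moved stays moved. The work goes in short steps, Python scripts to look and compute and a tool call to move; the robot and the scene stay as the last step left them, time stands still between calls to the robot, and variables do not carry over. Pictures are saved under pics/ and viewed, at most 10 in all, crops included, and the job is handed in when it is done.

Besides the shell and the picture viewer there is one more tool, called after "Emit:" as name(argument=value, ...) on one line, values as JSON. carry_out: Moves the arm, as the interface text tells. Scaled input: -1 to 1 covers 0.25 m each way for a shift and 2 rad each way for a turn. Its arguments: {"type":"object","properties":{"plan":{"type":"array","items":{"type":"object","properties":{"dx":{"type":"number"},"dy":{"type":"number"},"dz":{"type":"number"},"ax":{"type":"number"},"ay":{"type":"number"},"az":{"type":"number"}}}},"jaw":{"type":"number"}},"required":["plan"]}

```bash
ls; mkdir -p pics
python3 - <<'E'
from rig import arm
import cv2,numpy as np
s=arm.get_state();print(s, arm.nose_length)
for n in("scene","side"):
    cv2.imwrite(f"pics/{n}0.png",arm.read_camera(n));p=arm.camera_params(n);print(n,p)
p=arm.camera_params("wrist");print(p)
E
```

```text
pics
{'time': 0.0, 'joints': array([-1.23451153,  0.41799686, -0.0103322 ,  1.61418757,  0.0047131 ,
        1.1106913 , -0.05300291]), 'qd': array([ 6.07525023e-04, -1.59699757e-04, -8.20707250e-04,  1.03586483e-03,
        7.48125582e-04,  1.55380866e-05, -5.57530312e-04]), 'joint_torque': array([ 1.53319620e-04, -8.64443851e+01,  6.78823013e-01, -4.34860826e+01,
        1.91998162e-02,  7.84495845e-03, -4.86435852e-05]), 'eef_pos': array([0.23041095, 0.58061584, 0.24464021]), 'orientation': array([-5.89814605e-01, -3.08558117e+00,  1.96475111e-03]), 'ft_force': array([ 0.13040103, -0.46655293,  0.16776268]), 'torque': array([ 0.02217385,  0.00179945, -0.03372459]), 'grasp_force': 0.0, 'opening': 1.0055720366073586} 0.014
scene {'intrinsics': array([[459.37796014,   0.        , 322.08080308],
       [  0.        , 459.37796014, 199.85371464],
       [  0.        ,   0.        ,   1.        ]]), 'dist': array([-0.11932598,  0.        ,  0.        ,  0.        ,  0.        ]), 'pose': array([[-0.67990812, -0.62774572,  0.3790254 ,  0.9827931 ],
       [ 0.73328394, -0.58515171,  0.34
[... 558 characters left out ...]
2848575,  0.55951568,  0.74379484],
       [ 0.        ,  0.        ,  0.        ,  1.        ]])}
{'intrinsics': array([[282.0775756 ,   0.        , 322.73960337],
       [  0.        , 282.0775756 , 198.32906849],
       [  0.        ,   0.        ,   1.        ]]), 'dist': array([-0.04366607,  0.        ,  0.        ,  0.        ,  0.        ]), 'pose': array([[ 3.69436685e-01, -8.80254669e-01, -2.97772152e-01,
         1.54399168e-01],
       [ 9.29255845e-01,  3.49840705e-01,  1.18722600e-01,
         6.10974871e-01],
       [-3.33303737e-04, -3.20566996e-01,  9.47225786e-01,
         3.73613056e-01],
       [ 0.00000000e+00,  0.00000000e+00,  0.00000000e+00,
         1.00000000e+00]])}
```

View pics/scene0.png

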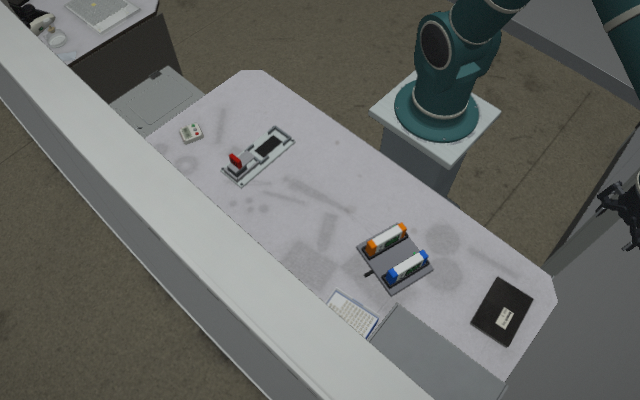

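View pics/side0.png

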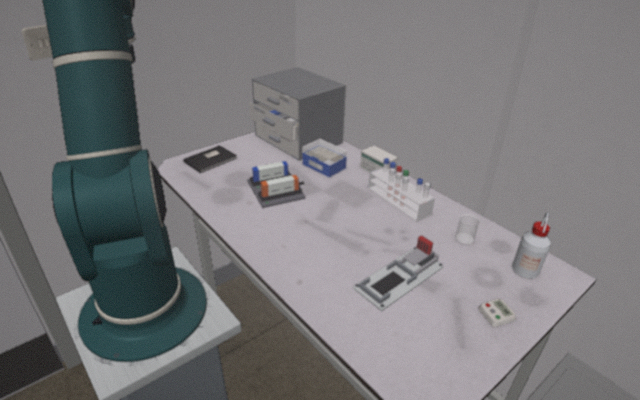

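The scene picture shows the rack near (395,258) with the orange logger in the upper slot, and the cradle near (258,155) with its red grip at (236,160). The side picture shows the rack near (277,185) and the cradle near (400,272).

```bash
cat > h.py <<'E'
from rig import arm
import cv2,numpy as np
from scipy.spatial.transform import Rotation as R
F=np.diag([1.,-1,-1])
def ray(uv,p):
    n=cv2.undistortPoints(np.array([[uv]],float),p["intrinsics"],p["dist"])[0,0]
    return p["pose"][:3,3],p["pose"][:3,:3]@F@np.array([n[0],n[1],1])
def onz(uv,p,z):
    o,d=ray(uv,p); return o+d*(z-o[2])/d[2]
def proj(X,p):
    T=p["pose"]; Rc=(T[:3,:3]@F).T
    return cv2.projectPoints(np.array(X,float).reshape(-1,3),cv2.Rodrigues(Rc)[0],-Rc@T[:3,3],p["intrinsics"],p["dist"])[0][:,0]
def rows(target_pos,Rt):
    """shift/turn in normalised tool units from current measured pose"""
    s=arm.get_state();R0=R.from_rotvec(s["orientation"])
    return (R0.inv().apply(np.array(target_pos)-s["eef_pos"])/.25).round(4),((R0.inv()*Rt).as_rotvec()/2).round(4)
E
python3 - <<'E'
from h import *
a=cv2.imread("pics/scene0.png");b=cv2.imread("pics/side0.png")
c=lambda i,x,y:cv2.resize(i[y:y+75,x:x+100],None,fx=4,fy=4,interpolation=cv2.INTER_CUBIC)
cv2.imwrite("pics/c1.png",np.vstack([np.hstack([c(a,346,221),c(a,210,117)]),np.hstack([c(b,230,140),c(b,350,235)])]))
ps=arm.camera_params("scene");pd=arm.camera_params("side")
for uv in((386,238),(408,266),(258,155),(236,160)):print(onz(uv,ps,.04))
for uv in((280,185),(270,171),(400,275)):print(onz(uv,pd,.04))
E
```

```text
[0.48734678 0.17789419 0.04      ]
[0.51040723 0.26716508 0.04      ]
[ 0.53088812 -0.25520183  0.04      ]
[ 0.58559862 -0.28841825  0.04      ]
[0.49361213 0.18387557 0.04      ]
[0.51582368 0.26932515 0.04      ]
[ 0.48904182 -0.29512033  0.04      ]
```

View pics/c1.png

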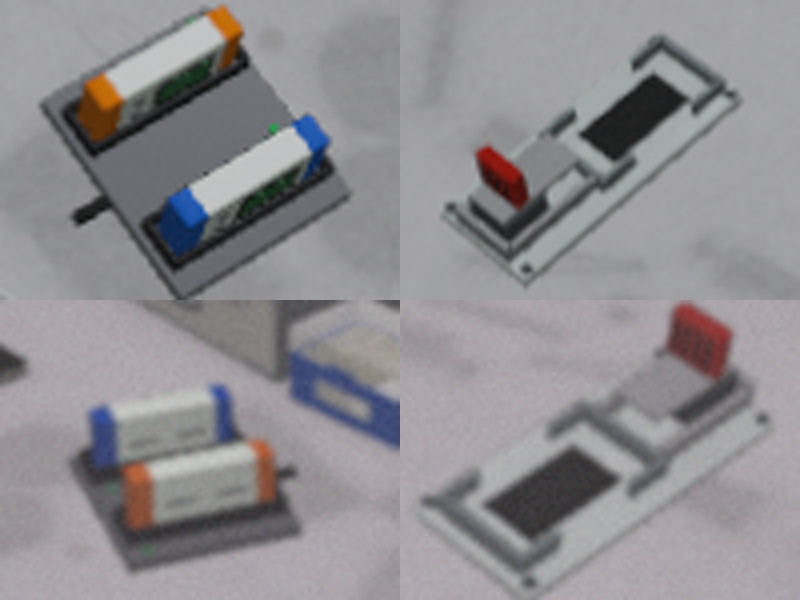

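The composite shows both loggers with screens towards the blue side (rack +y), rack base corners at (42,105), (207,10), (350,193) in its first tile, and the cradle plate corners at (738,100), (525,285), (440,215). I fit both poses from these points.

```bash
cat > fit.py <<'E'
from h import *
from scipy.optimize import least_squares
ps=arm.camera_params("scene");pd=arm.camera_params("side")
def fit(obs,x0):
    def f(q,raw=False):
        c,s=np.cos(q[2]),np.sin(q[2]);r=[]
        for uv,X,p in obs:
            X=np.array(X)/1000;W=[q[0]+c*X[0]-s*X[1],q[1]+s*X[0]+c*X[1],X[2]]
            r+=list(proj(W,p)[0]-uv)
        return np.array(r)
    o=least_squares(f,x0,loss="soft_l1");return o.x,f(o.x).round(1)
E
python3 - <<'E'
from fit import *
A=lambda u,v:(346+u/4,221+v/4);B=lambda u,v:(230+u/4,140+(v-300)/4)
C=lambda u,v:(210+(u-400)/4,117+v/4);D=lambda u,v:(350+(u-400)/4,235+(v-300)/4)
rs=[(A(42,105),(68,-80,12),ps),(A(207,10),(-68,-80,12),ps),(A(350,193),(-68,80,12),ps)]
rd=[(B(133,570),(-68,-80,12),pd),(B(300,530),(68,-80,12),pd),(B(72,460),(-68,80,12),pd)]
cs=[(C(738,100),(-70,46,10),ps),(C(525,285),(154,46,10),ps),(C(440,215),(154,-46,10),ps)]
cd=[(D(420,512),(-70,46,10),pd),(D(525,598),(-70,-46,10),pd),(D(772,418),(154,-46,10),pd)]
for o in(rs,rd,rs+rd):print(*fit(o,[.5,.22,-.25]))
for o in(cs,cd,cs+cd):print(*fit(o,[.52,-.26,-.5]))
q=fit(rs+rd,[.5,.22,-.25])[0]; 
c,s=np.cos(q[2]),np.sin(q[2])
X=np.array([c,s,0]);Y=np.array([-s,c,0]);
ce=np.array([q[0],q[1],0])-.045*Y;print("orange",ce)
E
```

```text
[ 0.50429798  0.22557875 -0.26722138] [-0.8 -0.1 -0.1 -0.7  1.2  0.6]
[ 0.49855225  0.21099071 -0.28223897] [-0.6 -0.2  2.1  0.2 -0.5 -0.1]
[ 0.50408805  0.22324099 -0.27437728] [-1.4 -0.9 -0.5 -1.2  0.5  0.2 -1.  -2.7  1.1 -2.4 -1.2 -2.2]
[ 0.47775451 -0.27307048  0.02690235] [ 1.  -0.8 -0.1  0.4 -0.7  0.1]
[ 0.4714432  -0.27791663  0.04026458] [-2.6 -1.   1.1  0.6  0.2 -0. ]
[ 0.47509376 -0.27685974  0.04209155] [ 0.6 -2.3  0.4 -0.6 -0.5 -0.6 -1.8 -1.9  2.  -0.4  0.7 -0.9]
orange [0.49189541 0.17992425 0.        ]
```

```bash
cat >> h.py <<'E'
def down(az):
    """tool z down, tool y at azimuth az"""
    y=np.array([np.cos(az),np.sin(az),0]);z=np.array([0,0,-1.]);return R.from_matrix(np.c_[np.cross(y,z),y,z])
E
python3 - <<'E'
from h import *
print(rows([.49,.18,.22],down(1.299)))
E
```

```text
(array([-1.5562, -1.1065,  0.1002]), array([-0.0005,  0.    , -0.053 ]))
```

Emit:
carry_out(plan=[{"dx": -0.78, "dy": -0.55, "dz": 0.05, "az": -0.053}, {"dx": -0.78, "dy": -0.55, "dz": 0.05, "az": -0.053}, {"dx": -0.78, "dy": -0.55, "dz": 0.05, "az": -0.053}, {"dx": -0.78, "dy": -0.55, "dz": 0.05, "az": -0.053}, {"dx": -0.78, "dy": -0.55, "dz": 0.05, "az": -0.053}, {"dx": -0.78, "dy": -0.55, "dz": 0.05, "az": -0.053}], jaw=1)

```text
validation failed for argument at $.pl...
```

Run:
```python
from h import *
s=arm.get_state();print(s["time"],s["eef_pos"],s["joints"].round(3),rows([.49,.18,.22],down(1.299)))
```

```text
0.1 [0.23042767 0.580658   0.24472116] [-1.235  0.418 -0.01   1.614  0.005  1.111 -0.053] (array([-1.5562, -1.1065,  0.1002]), array([-0.0005,  0.    , -0.053 ]))
```

Emit:
carry_out(plan=[{"dx": -0.78, "dy": -0.55, "dz": 0.05, "ax": 0, "ay": 0, "az": -0.053}, {"dx": -0.78, "dy": -0.55, "dz": 0.05, "ax": 0, "ay": 0, "az": -0.053}, {"dx": -0.78, "dy": -0.55, "dz": 0.05, "ax": 0, "ay": 0, "az": -0.053}, {"dx": -0.78, "dy": -0.55, "dz": 0.05, "ax": 0, "ay": 0, "az": -0.053}, {"dx": -0.78, "dy": -0.55, "dz": 0.05, "ax": 0, "ay": 0, "az": -0.053}, {"dx": -0.78, "dy": -0.55, "dz": 0.05, "ax": 0, "ay": 0, "az": -0.053}], jaw=1)

```text
time: 0.7
eef_pos: [0.3641, 0.3764, 0.2326]
orientation: [0.436, 3.11, -0.003]
ft_force: [0.6, 0.6, 0.2]
opening: 0.999
grasp_force: 0.0
```

Run:
```python
from h import *
s=arm.get_state();print(s["time"],s["eef_pos"],s["joints"].round(3),rows([.49,.18,.22],down(1.299)))
```

```text
0.7 [0.36414403 0.3764324  0.23258756] [-0.916  0.25   0.063  1.88  -0.017  1.013  0.446] (array([-0.7001, -0.6168,  0.052 ]), array([-0.0008,  0.0005, -0.0035]))
```

All six keys are required. Continue to the view pose.

Emit:
carry_out(plan=[{"dx": -0.7, "dy": -0.61, "dz": 0.05, "ax": 0, "ay": 0, "az": -0.003}, {"dx": -0.7, "dy": -0.61, "dz": 0.05, "ax": 0, "ay": 0, "az": -0.003}, {"dx": -0.7, "dy": -0.61, "dz": 0.05, "ax": 0, "ay": 0, "az": -0.003}, {"dx": -0.7, "dy": -0.61, "dz": 0.05, "ax": 0, "ay": 0, "az": -0.003}, {"dx": -0.7, "dy": -0.61, "dz": 0.05, "ax": 0, "ay": 0, "az": -0.003}, {"dx": -0.7, "dy": -0.61, "dz": 0.05, "ax": 0, "ay": 0, "az": -0.003}, {"dx": -0.7, "dy": -0.61, "dz": 0.05, "ax": 0, "ay": 0, "az": -0.003}, {"dx": -0.7, "dy": -0.61, "dz": 0.05, "ax": 0, "ay": 0, "az": -0.003}, {"dx": -0.7, "dy": -0.61, "dz": 0.05, "ax": 0, "ay": 0, "az": -0.003}], jaw=1)

```text
time: 1.6
eef_pos: [0.4882, 0.1884, 0.2203]
orientation: [-0.413, -3.114, -0.0]
ft_force: [-1.0, 0.0, -0.5]
opening: 1.0
grasp_force: 0.0
```

Run:
```python
from h import *
import pickle
s=arm.get_state();print(s["time"],s["eef_pos"],s["qd"].round(2),s["joints"].round(3))
p=arm.camera_params("wrist");pickle.dump(p,open("w1.pkl","wb"))
cv2.imwrite("pics/w1.png",arm.read_camera("wrist"))
```

```text
1.6 [0.48817711 0.18838688 0.22028677] [ 0.  0.  0. -0.  0.  0.  0.] [-0.593  0.265  0.195  1.898 -0.061  0.984  0.936]
```

View pics/w1.png

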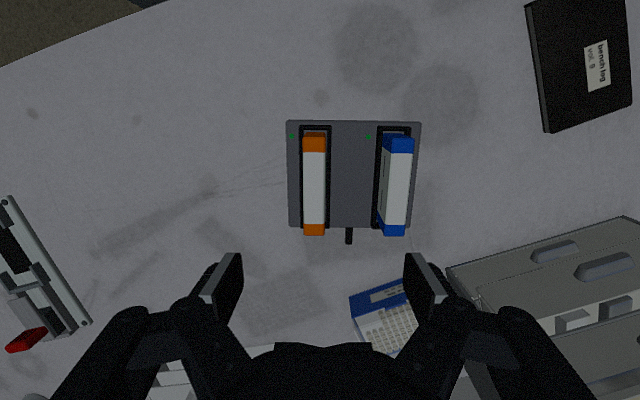

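The wrist picture shows the rack base corners at about (288,121), (421,122), (288,227), (411,229), and the orange logger's top spanning columns 303–325, rows 137–235. I refine by colour segmentation and a fit.

Run:
```python
from fit import *
import pickle
p=pickle.load(open("w1.pkl","rb"));im=cv2.imread("pics/w1.png")
h=cv2.cvtColor(im,cv2.COLOR_BGR2HSV)
m=((h[...,0]<20)&(h[...,1]>150)&(h[...,2]>60)).astype(np.uint8)
n,_,st,ce=cv2.connectedComponentsWithStats(m)
for i in range(1,n):
    if st[i,4]>30:print(st[i],ce[i])
print("row185",im[185,294:336].mean(1).astype(int)); print("row 228",im[230,296:332,2])
print("col 314",h[126:160,314].tolist()); print("col 314b",h[222:240,314].tolist())
q0=[.503,.222,-.27]
base=[((288,121),(-68,-80,12),p),((421,122),(-68,80,12),p),((288,227),(68,-80,12),p),((411,229),(68,80,12),p)]
q,r=fit(base,q0);print(q,r)
c,s=np.cos(q[2]),np.sin(q[2])
T=lambda X:[q[0]+c*X[0]-s*X[1],q[1]+s*X[0]+c*X[1],X[2]]
for X in((-.055,-.057,.064),(-.055,-.033,.064),(.055,-.057,.064),(.055,-.033,.064),(0,-.057,.064),(0,-.033,.064)):print(X,proj(T(X),p).round(1))
print(T((0,-.045,0)))
```

```text
[302 132  24  20 445] [313.76179775 141.91685393]
[303 223  22  13 236] [313.3940678  229.03389831]
[  5 341  23  12 160] [ 15.9125 347.025 ]
row185 [ 62  60  59  59  62  36   5  19   3 122 127 136 136 134 133 132 131 137
 135 131 129 130 134 132 131 133 130 137 135 120  93  46  16   9  11   0
  38  57  57  62  61  55]
row 228 [107 101 104 104  97  98  93  88 114 127 125 125 120 126 124 126 124 126
 124 125 125 127 120 122 124 126 114 101  61  91  97  97  95  90  94  90]
col 314 [[120, 99, 18], [99, 255, 16], [75, 170, 3], [0, 0, 0], [114, 44, 58], [104, 70, 76], [8, 255, 71], [12, 255, 68], [15, 241, 72], [12, 255, 65], [14, 255, 68], [14, 255, 117], [14, 255, 121], [14, 255, 132], [15, 255, 129], [15, 255, 128], [13, 232, 133], [15, 255, 128], [13, 247, 130], [15, 255, 126], [14, 255, 123], [14, 255, 124], [14, 255, 124], [14, 255, 122], [14, 255, 124], [10, 196, 125], [9, 14, 127], [103, 24, 147], [102, 9, 135], [90, 8, 135], [100, 11, 135], [93, 17, 135], [101, 15, 138], [125, 11, 138]]
col 314b [[106, 20, 143], [110, 22, 142], [14, 234, 123], [14, 255, 124], [14, 255, 124], [14, 255, 121], [13, 251, 127], [15, 255, 124], [14, 255, 124], [14, 247, 126], [15, 255, 126], [13, 255, 123], [14, 255, 120], [8, 158, 92], [109, 46, 105], [114, 14, 93], [110, 8, 92], [125, 16, 96]]
[ 0.50319386  0.221885   -0.27509133] [-2.5 -0.6  1.9  0.3  0.7  0.8 -0.6 -0.2]
(-0.055, -0.057, 0.064) [[302.4 137. ]]
(-0.055, -0.033, 0.064) [[326.5 137.3]]
(0.055, -0.057, 0.064) [[303.6 236.8]]
(0.055, -0.033, 0.064) [[325. 237.]]
(0, -0.057, 0.064) [[303.  189.8]]
(0, -0.033, 0.064) [[325.7 190.1]]
[np.float64(0.4909702961181949), np.float64(0.17857698468590427), 0]
```

Run:
```python
from h import *
print(rows([.490,.1785,.10],down(1.296)),rows([.490,.1785,.049],down(1.296)))
```

```text
(array([-0.017 , -0.0359,  0.4812]), array([ 0.    , -0.    ,  0.0054])) (array([-0.017 , -0.0359,  0.6852]), array([ 0.    , -0.    ,  0.0054]))
```

Emit:
carry_out(plan=[{"dx": -0.017, "dy": -0.036, "dz": 0.15, "ax": 0, "ay": 0, "az": 0.0054}, {"dx": -0.017, "dy": -0.036, "dz": 0.3, "ax": 0, "ay": 0, "az": 0.0054}, {"dx": -0.017, "dy": -0.036, "dz": 0.4, "ax": 0, "ay": 0, "az": 0.0054}, {"dx": -0.017, "dy": -0.036, "dz": 0.5, "ax": 0, "ay": 0, "az": 0.0054}, {"dx": -0.017, "dy": -0.036, "dz": 0.56, "ax": 0, "ay": 0, "az": 0.0054}, {"dx": -0.017, "dy": -0.036, "dz": 0.62, "ax": 0, "ay": 0, "az": 0.0054}, {"dx": -0.017, "dy": -0.036, "dz": 0.66, "ax": 0, "ay": 0, "az": 0.0054}, {"dx": -0.017, "dy": -0.036, "dz": 0.685, "ax": 0, "ay": 0, "az": 0.0054}, {"dx": -0.017, "dy": -0.036, "dz": 0.685, "ax": 0, "ay": 0, "az": 0.0054}, {"dx": -0.017, "dy": -0.036, "dz": 0.685, "ax": 0, "ay": 0, "az": 0.0054}], jaw=1)

```text
time: 2.65
eef_pos: [0.4907, 0.1777, 0.0495]
orientation: [0.433, 3.111, 0.0]
ft_force: [-0.8, -0.9, 0.2]
opening: 1.0
grasp_force: 0.0
```

Emit:
carry_out(plan=[{"dx": 0, "dy": 0, "dz": 0, "ax": 0, "ay": 0, "az": 0}, {"dx": 0, "dy": 0, "dz": 0, "ax": 0, "ay": 0, "az": 0}, {"dx": 0, "dy": 0, "dz": 0, "ax": 0, "ay": 0, "az": 0}, {"dx": 0, "dy": 0, "dz": 0, "ax": 0, "ay": 0, "az": 0}, {"dx": 0, "dy": 0, "dz": 0, "ax": 0, "ay": 0, "az": 0}, {"dx": 0, "dy": 0, "dz": 0, "ax": 0, "ay": 0, "az": 0}, {"dx": 0, "dy": 0, "dz": 0, "ax": 0, "ay": 0, "az": 0}, {"dx": 0, "dy": 0, "dz": 0, "ax": 0, "ay": 0, "az": 0}, {"dx": 0, "dy": 0, "dz": 0, "ax": 0, "ay": 0, "az": 0}, {"dx": 0, "dy": 0, "dz": 0, "ax": 0, "ay": 0, "az": 0}], jaw=-1)

```text
time: 3.65
eef_pos: [0.4906, 0.1775, 0.0494]
orientation: [0.433, 3.111, 0.0]
ft_force: [-1.4, -0.3, 6.0]
opening: 0.271
grasp_force: 59.2
```

Emit:
carry_out(plan=[{"dx": 0, "dy": 0, "dz": -0.06, "ax": 0, "ay": 0, "az": 0}, {"dx": 0, "dy": 0, "dz": -0.15, "ax": 0, "ay": 0, "az": 0}, {"dx": 0, "dy": 0, "dz": -0.25, "ax": 0, "ay": 0, "az": 0}, {"dx": 0, "dy": 0, "dz": -0.4, "ax": 0, "ay": 0, "az": 0}, {"dx": 0, "dy": 0, "dz": -0.55, "ax": 0, "ay": 0, "az": 0}, {"dx": 0, "dy": 0, "dz": -0.55, "ax": 0, "ay": 0, "az": 0}], jaw=-1)

```text
time: 4.25
eef_pos: [0.4923, 0.1782, 0.1909]
orientation: [0.433, 3.106, 0.006]
ft_force: [1.6, -0.3, -1.9]
opening: 0.271
grasp_force: 59.4
```

Run:
```python
from h import *
s=arm.get_state();print(s["time"],s["eef_pos"],s["joints"].round(3),s["opening"],rows([.50,.0,.185],down(0)))
```

```text
4.25 [0.49230939 0.17816652 0.19090515] [-0.578  0.299  0.204  1.93  -0.076  0.913  0.957] 0.270779934212639 (array([-0.2242, -0.6772,  0.0217]), array([0.0035, 0.0007, 0.647 ]))
```

Emit:
carry_out(plan=[{"dx": -0.22, "dy": -0.68, "dz": 0.0, "ax": 0, "ay": 0, "az": 0.647}, {"dx": -0.22, "dy": -0.68, "dz": 0.0, "ax": 0, "ay": 0, "az": 0.647}, {"dx": -0.22, "dy": -0.68, "dz": 0.0, "ax": 0, "ay": 0, "az": 0.647}, {"dx": -0.22, "dy": -0.68, "dz": 0.0, "ax": 0, "ay": 0, "az": 0.647}, {"dx": -0.22, "dy": -0.68, "dz": 0.0, "ax": 0, "ay": 0, "az": 0.647}, {"dx": -0.22, "dy": -0.68, "dz": 0.0, "ax": 0, "ay": 0, "az": 0.647}, {"dx": -0.22, "dy": -0.68, "dz": 0.0, "ax": 0, "ay": 0, "az": 0.647}, {"dx": -0.22, "dy": -0.68, "dz": 0.0, "ax": 0, "ay": 0, "az": 0.647}, {"dx": -0.22, "dy": -0.68, "dz": 0.0, "ax": 0, "ay": 0, "az": 0.647}, {"dx": -0.22, "dy": -0.68, "dz": 0.0, "ax": 0, "ay": 0, "az": 0.647}, {"dx": -0.22, "dy": -0.68, "dz": 0.0, "ax": 0, "ay": 0, "az": 0.647}, {"dx": -0.22, "dy": -0.68, "dz": 0.0, "ax": 0, "ay": 0, "az": 0.647}], jaw=-1)

```text
time: 5.45
eef_pos: [0.4968, -0.0011, 0.1863]
orientation: [-2.218, -2.224, 0.001]
ft_force: [-0.6, -0.1, -1.7]
opening: 0.271
grasp_force: 59.4
```

```bash
cat >> h.py <<'E'
def tilt(th,az=0): return down(az)*R.from_rotvec([-th,0,0])
E
python3 - <<'E'
from h import *
s=arm.get_state();print(s["time"],s["eef_pos"],s["joints"].round(3),s["opening"],rows([.50,.0,.185],tilt(.8)))
E
```

```text
5.45 [ 0.49680469 -0.00111798  0.18634389] [-0.506  0.288  0.522  2.    -0.182  0.899  0.115] 0.27145025677183693 (array([0.0044, 0.0128, 0.0054]), array([-4.001e-01, -4.000e-04,  1.300e-03]))
```

Emit:
carry_out(plan=[{"dx": 0, "dy": 0.5, "dz": 0.0, "ax": -0.4, "ay": 0, "az": 0.001}, {"dx": 0, "dy": 0.5, "dz": 0.0, "ax": -0.4, "ay": 0, "az": 0.001}, {"dx": 0, "dy": 0.5, "dz": 0.0, "ax": -0.4, "ay": 0, "az": 0.001}, {"dx": 0, "dy": 0.5, "dz": 0.0, "ax": -0.4, "ay": 0, "az": 0.001}, {"dx": 0, "dy": 0.5, "dz": 0.0, "ax": -0.4, "ay": 0, "az": 0.001}, {"dx": 0, "dy": 0.5, "dz": 0.0, "ax": -0.4, "ay": 0, "az": 0.001}, {"dx": 0, "dy": 0.5, "dz": 0.0, "ax": -0.4, "ay": 0, "az": 0.001}, {"dx": 0, "dy": 0.5, "dz": 0.0, "ax": -0.4, "ay": 0, "az": 0.001}, {"dx": 0, "dy": 0.5, "dz": 0.0, "ax": -0.4, "ay": 0, "az": 0.001}], jaw=-1)

```text
time: 6.35
eef_pos: [0.6306, 0.0003, 0.2344]
orientation: [1.803, 1.805, 0.676]
ft_force: [0.7, 0.6, -1.9]
opening: 0.27
grasp_force: 59.8
```

Run:
```python
from h import *
s=arm.get_state();Rt=R.from_rotvec(s["orientation"]);print(s["time"],s["eef_pos"],s["joints"].round(3));print(Rt.as_matrix().round(3))
print((Rt.inv().apply([0,0,-.1])/.25).round(4))
```

```text
6.35 [6.30571738e-01 2.51363578e-04 2.34442022e-01] [-0.848  0.278  0.89   2.162 -1.191  0.189  1.061]
[[-0.001  0.753  0.658]
 [ 1.     0.001 -0.001]
 [-0.002  0.658 -0.753]]
[ 0.0006 -0.2631  0.3013]
```

Run:
```python
from h import *
p=arm.camera_params("side")
for n,uv in(("tubes l",(372,190)),("tubes r",(428,214)),("glass",(466,240)),("box l",(362,165)),("card box",(325,173)),("cab",(262,140))):print(n,onz(uv,p,0).round(3))
```

```text
tubes l [0.738 0.041 0.   ]
tubes r [ 0.777 -0.149  0.   ]
glass [ 0.765 -0.29   0.   ]
box l [0.822 0.173 0.   ]
card box [0.688 0.208 0.   ]
cab [0.656 0.532 0.   ]
```

Run:
```python
from h import *
print(rows([.63,0,.10],tilt(.6)))
```

```text
(array([-2.000e-04, -3.555e-01,  4.036e-01]), array([0.0589, 0.0004, 0.0007]))
```

Emit:
carry_out(plan=[{"dx": 0, "dy": -0.355, "dz": 0.4, "ax": 0.059, "ay": 0, "az": 0}, {"dx": 0, "dy": -0.355, "dz": 0.4, "ax": 0.059, "ay": 0, "az": 0}, {"dx": 0, "dy": -0.355, "dz": 0.4, "ax": 0.059, "ay": 0, "az": 0}, {"dx": 0, "dy": -0.355, "dz": 0.4, "ax": 0.059, "ay": 0, "az": 0}, {"dx": 0, "dy": -0.355, "dz": 0.4, "ax": 0.059, "ay": 0, "az": 0}, {"dx": 0, "dy": -0.355, "dz": 0.4, "ax": 0.059, "ay": 0, "az": 0}, {"dx": 0, "dy": -0.355, "dz": 0.4, "ax": 0.059, "ay": 0, "az": 0}], jaw=-1)

```text
time: 7.05
eef_pos: [0.6392, -0.0007, 0.1233]
orientation: [1.91, 1.904, 0.542]
ft_force: [-0.0, -0.3, -1.4]
opening: 0.267
grasp_force: 59.6
```

Run:
```python
from h import *
s=arm.get_state();Rt=R.from_rotvec(s["orientation"]);print(s["time"],s["eef_pos"],s["joints"].round(3));print(Rt.as_matrix().round(3))
print(rows([.63,0,.05],tilt(.6)))
```

```text
7.05 [ 0.6392322  -0.00065377  0.12334275] [-0.493  0.461  0.518  2.098 -1.192  0.189  1.047]
[[ 0.003  0.85   0.527]
 [ 1.    -0.002 -0.002]
 [-0.     0.527 -0.85 ]]
(array([ 0.0026, -0.1861,  0.2298]), array([-0.0223,  0.0009, -0.0012]))
```

Run:
```python
from h import *
for t in(.3,0):print(rows([.52,0,.20],tilt(t)),rows([.52,0,.20],tilt(t,-.5)))
```

```text
(array([ 0.0011, -0.2436, -0.512 ]), array([ 0.1277,  0.0007, -0.0013])) (array([ 0.0011, -0.2436, -0.512 ]), array([ 0.125 , -0.1032,  0.2267]))
(array([ 0.0011, -0.2436, -0.512 ]), array([ 0.2777,  0.0005, -0.0015])) (array([ 0.0011, -0.2436, -0.512 ]), array([ 0.2719, -0.0689,  0.242 ]))
```

Emit:
carry_out(plan=[{"dx": 0, "dy": -0.06, "dz": -0.128, "ax": 0.07, "ay": 0, "az": 0}, {"dx": 0, "dy": -0.12, "dz": -0.256, "ax": 0.14, "ay": 0, "az": 0}, {"dx": 0, "dy": -0.18, "dz": -0.384, "ax": 0.21, "ay": 0, "az": 0}, {"dx": 0, "dy": -0.244, "dz": -0.512, "ax": 0.278, "ay": 0, "az": -0.001}, {"dx": 0, "dy": -0.244, "dz": -0.512, "ax": 0.278, "ay": 0, "az": -0.001}, {"dx": 0, "dy": -0.244, "dz": -0.512, "ax": 0.278, "ay": 0, "az": -0.001}], jaw=-1)

```text
time: 7.65
eef_pos: [0.5213, 0.0018, 0.2007]
orientation: [-2.218, -2.225, 0.003]
ft_force: [-0.5, 0.9, -2.6]
opening: 0.272
grasp_force: 59.8
```

Run:
```python
from h import *
s=arm.get_state();print(s["time"],s["eef_pos"],s["joints"].round(3))
print(rows([.52,0.03,.20],tilt(0,-1.2)))
```

```text
7.65 [0.52125241 0.00179894 0.20067305] [-0.916  0.493  1.101  1.94  -0.514  1.027  0.419]
(array([ 0.1128, -0.0046,  0.0025]), array([-2.000e-04,  1.000e-03,  6.016e-01]))
```

Emit:
carry_out(plan=[{"dx": 0.11, "dy": 0, "dz": 0.0, "ax": 0, "ay": 0.001, "az": 0.6}, {"dx": 0.11, "dy": 0, "dz": 0.0, "ax": 0, "ay": 0.001, "az": 0.6}, {"dx": 0.11, "dy": 0, "dz": 0.0, "ax": 0, "ay": 0.001, "az": 0.6}, {"dx": 0.11, "dy": 0, "dz": 0.0, "ax": 0, "ay": 0.001, "az": 0.6}, {"dx": 0.11, "dy": 0, "dz": 0.0, "ax": 0, "ay": 0.001, "az": 0.6}, {"dx": 0.11, "dy": 0, "dz": 0.0, "ax": 0, "ay": 0.001, "az": 0.6}, {"dx": 0.11, "dy": 0, "dz": 0.0, "ax": 0, "ay": 0.001, "az": 0.6}, {"dx": 0.11, "dy": 0, "dz": 0.0, "ax": 0, "ay": 0.001, "az": 0.6}, {"dx": 0.11, "dy": 0, "dz": 0.0, "ax": 0, "ay": 0.001, "az": 0.6}], jaw=-1)

```text
time: 8.55
eef_pos: [0.5198, 0.027, 0.1991]
orientation: [-3.088, -0.572, -0.003]
ft_force: [-0.0, 0.4, -1.3]
opening: 0.271
grasp_force: 59.8
```

Run:
```python
from h import *
s=arm.get_state();print(s["time"],s["eef_pos"],s["joints"].round(3))
print(rows([.52,0.03,.16],tilt(.75,-1.2)))
```

```text
8.55 [0.51980733 0.02702227 0.19911084] [-1.032  0.581  1.232  1.946 -0.631  1.073 -0.73 ]
(array([ 0.0047, -0.0108,  0.1565]), array([-3.751e-01, -2.000e-04, -2.500e-03]))
```

Emit:
carry_out(plan=[{"dx": 0, "dy": -0.01, "dz": 0.05, "ax": -0.07, "ay": 0, "az": 0}, {"dx": 0, "dy": -0.01, "dz": 0.1, "ax": -0.14, "ay": 0, "az": 0}, {"dx": 0, "dy": -0.01, "dz": 0.15, "ax": -0.21, "ay": 0, "az": 0}, {"dx": 0, "dy": -0.01, "dz": 0.15, "ax": -0.28, "ay": 0, "az": 0}], jaw=-1)

```text
time: 8.95
eef_pos: [0.5188, 0.0302, 0.1612]
orientation: [2.539, 0.485, 0.139]
ft_force: [-0.6, -0.9, -2.7]
opening: 0.27
grasp_force: 59.9
```

Run:
```python
from h import *
s=arm.get_state();print(s["time"],s["eef_pos"],s["joints"].round(3))
print(rows([.52,0.03,.10],tilt(.75,-1.2)))
```

```text
8.95 [0.51878535 0.03019018 0.1611528 ] [-1.342  0.75   1.237  2.071 -0.223  0.699 -1.273]
(array([ 0.0044, -0.1284,  0.2082]), array([-0.0936, -0.0017,  0.0026]))
```

Emit:
carry_out(plan=[{"dx": 0, "dy": -0.06, "dz": 0.1, "ax": -0.05, "ay": 0, "az": 0}, {"dx": 0, "dy": -0.12, "dz": 0.2, "ax": -0.094, "ay": 0, "az": 0.002}, {"dx": 0, "dy": -0.17, "dz": 0.26, "ax": -0.094, "ay": 0, "az": 0.002}, {"dx": 0, "dy": -0.21, "dz": 0.3, "ax": -0.094, "ay": 0, "az": 0.002}, {"dx": 0, "dy": -0.21, "dz": 0.3, "ax": -0.094, "ay": 0, "az": 0.002}], jaw=-1)

```text
time: 9.45
eef_pos: [0.517, 0.0342, 0.0696]
orientation: [2.361, 0.441, 0.173]
ft_force: [-0.7, -0.8, -1.8]
opening: 0.271
grasp_force: 59.9
```

Run:
```python
from h import *
s=arm.get_state();print(s["time"],s["eef_pos"],s["joints"].round(3),s["ft_force"],R.from_rotvec(s["orientation"]).as_matrix().round(3))
print(rows([.52,0.03,.040],tilt(.75,-1.2)),rows([.52,0.03,.035],tilt(.75,-1.2)))
cv2.imwrite("pics/s2.png",cv2.resize(arm.read_camera("scene")[80:280,180:440],None,fx=3,fy=3))
```

```text
9.45 [0.51695954 0.03419431 0.06961395] [-1.356  1.038  1.124  2.098 -0.291  0.547 -1.43 ] [-0.72067581 -0.80335338 -1.75185426] [[ 0.932  0.265  0.245]
 [ 0.361 -0.684 -0.633]
 [-0.     0.679 -0.734]]
(array([ 0.0053, -0.0657,  0.1006]), array([-0.0017,  0.0005, -0.0004])) (array([ 0.0053, -0.0793,  0.1152]), array([-0.0017,  0.0005, -0.0004]))
```

View pics/s2.png

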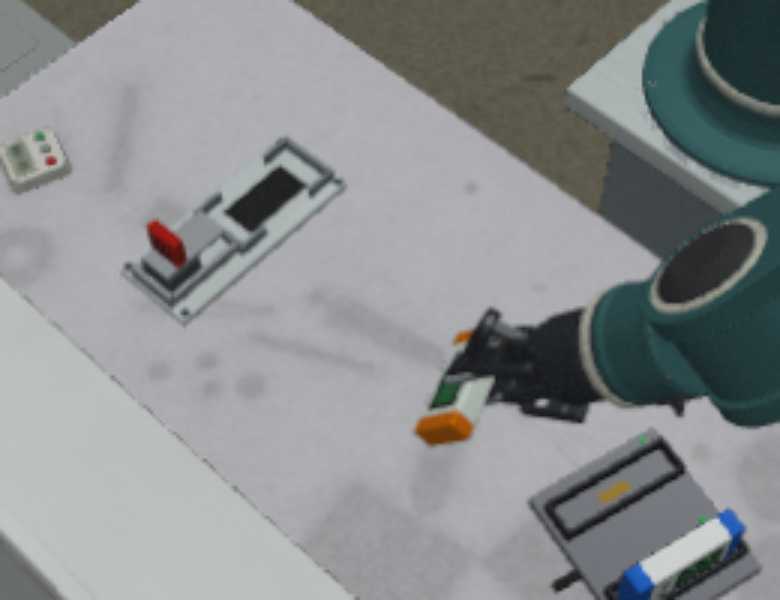

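The logger hangs tilted with its screen facing up-left, at about (455,400) in the crop. The rack slot is empty and the blue logger stands untouched. I lower it to the bench.

Emit:
carry_out(plan=[{"dx": 0, "dy": -0.03, "dz": 0.05, "ax": 0, "ay": 0, "az": 0}, {"dx": 0, "dy": -0.055, "dz": 0.08, "ax": 0, "ay": 0, "az": 0}, {"dx": 0, "dy": -0.07, "dz": 0.098, "ax": 0, "ay": 0, "az": 0}, {"dx": 0, "dy": -0.078, "dz": 0.108, "ax": 0, "ay": 0, "az": 0}, {"dx": 0, "dy": -0.078, "dz": 0.108, "ax": 0, "ay": 0, "az": 0}], jaw=-1)

```text
time: 10.0
eef_pos: [0.5187, 0.0301, 0.0372]
orientation: [2.361, 0.437, 0.174]
ft_force: [-1.2, 0.2, -1.5]
opening: 0.269
grasp_force: 60.0
```

Emit:
carry_out(plan=[{"dx": 0, "dy": -0.003, "dz": 0.003, "ax": 0, "ay": 0, "az": 0}, {"dx": 0, "dy": -0.005, "dz": 0.006, "ax": 0, "ay": 0, "az": 0}, {"dx": 0, "dy": -0.005, "dz": 0.006, "ax": 0, "ay": 0, "az": 0}], jaw=-1)

```text
time: 10.3
eef_pos: [0.5188, 0.0303, 0.0355]
orientation: [2.361, 0.437, 0.174]
ft_force: [0.2, -0.1, -2.1]
opening: 0.27
grasp_force: 60.1
```

Emit:
carry_out(plan=[{"dx": 0, "dy": -0.003, "dz": 0.003, "ax": 0, "ay": 0, "az": 0}, {"dx": 0, "dy": -0.005, "dz": 0.006, "ax": 0, "ay": 0, "az": 0}, {"dx": 0, "dy": -0.005, "dz": 0.006, "ax": 0, "ay": 0, "az": 0}], jaw=-1)

```text
time: 10.6
eef_pos: [0.5192, 0.03, 0.035]
orientation: [2.361, 0.436, 0.175]
ft_force: [-12.8, 11.7, 33.5]
opening: 0.274
grasp_force: 65.0
```

Emit:
carry_out(plan=[{"dx": 0, "dy": 0.003, "dz": -0.004, "ax": 0, "ay": 0, "az": 0}, {"dx": 0, "dy": 0.003, "dz": -0.004, "ax": 0, "ay": 0, "az": 0}], jaw=-1)

```text
time: 10.8
eef_pos: [0.5191, 0.0302, 0.0353]
orientation: [2.361, 0.437, 0.175]
ft_force: [-2.7, 1.3, 10.1]
opening: 0.268
grasp_force: 61.2
```

Emit:
carry_out(plan=[{"dx": 0, "dy": 0.003, "dz": -0.004, "ax": 0, "ay": 0, "az": 0}, {"dx": 0, "dy": 0.006, "dz": -0.008, "ax": 0, "ay": 0, "az": 0}, {"dx": 0, "dy": 0.009, "dz": -0.012, "ax": 0, "ay": 0, "az": 0}, {"dx": 0, "dy": 0.009, "dz": -0.012, "ax": 0, "ay": 0, "az": 0}, {"dx": 0, "dy": 0.009, "dz": -0.012, "ax": 0, "ay": 0, "az": 0}], jaw=-0.1)

```text
time: 11.3
eef_pos: [0.5186, 0.0306, 0.0384]
orientation: [2.361, 0.437, 0.174]
ft_force: [-0.2, 0.1, -0.1]
opening: 0.449
grasp_force: 0.2
```

Emit:
carry_out(plan=[{"dx": 0, "dy": -0.022, "dz": -0.02, "ax": 0, "ay": 0, "az": 0}, {"dx": 0, "dy": -0.044, "dz": -0.041, "ax": 0, "ay": 0, "az": 0}, {"dx": 0, "dy": -0.066, "dz": -0.061, "ax": 0, "ay": 0, "az": 0}, {"dx": 0, "dy": -0.088, "dz": -0.081, "ax": 0, "ay": 0, "az": 0}, {"dx": 0, "dy": -0.11, "dz": -0.102, "ax": 0, "ay": 0, "az": 0}, {"dx": 0, "dy": -0.132, "dz": -0.122, "ax": 0, "ay": 0, "az": 0}, {"dx": 0, "dy": -0.154, "dz": -0.143, "ax": 0, "ay": 0, "az": 0}, {"dx": 0, "dy": -0.176, "dz": -0.163, "ax": 0, "ay": 0, "az": 0}, {"dx": 0, "dy": -0.176, "dz": -0.163, "ax": 0, "ay": 0, "az": 0}], jaw=-0.1)

```text
time: 12.2
eef_pos: [0.497, 0.0877, 0.0383]
orientation: [2.361, 0.439, 0.175]
ft_force: [-0.7, 0.5, -0.1]
opening: 0.45
grasp_force: 0.0
```

Run:
```python
from h import *
s=arm.get_state();print(s["time"],s["eef_pos"],s["joints"].round(3),s["ft_force"])
cv2.imwrite("pics/s3.png",cv2.resize(arm.read_camera("scene")[150:270,280:400],None,fx=4,fy=4))
```

```text
12.2 [0.49697167 0.08773158 0.03828194] [-1.44   1.1    1.08   2.073 -0.335  0.597 -1.52 ] [-0.7498729   0.46814088 -0.12617155]
```

View pics/s3.png

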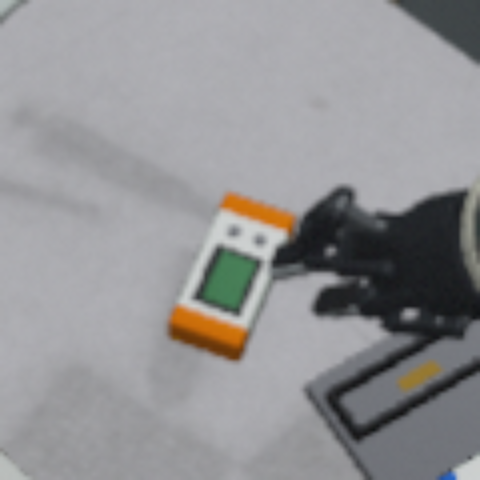

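The logger lies flat, screen up, at about (233,275) in the crop, and the fingers are clear of it. I retreat along the tool axis.

Emit:
carry_out(plan=[{"dx": 0, "dy": 0, "dz": -0.1, "ax": 0, "ay": 0, "az": 0}, {"dx": 0, "dy": 0, "dz": -0.2, "ax": 0, "ay": 0, "az": 0}, {"dx": 0, "dy": 0.1, "dz": -0.35, "ax": 0, "ay": 0, "az": 0}, {"dx": 0, "dy": 0.2, "dz": -0.5, "ax": 0, "ay": 0, "az": 0}, {"dx": 0, "dy": 0.2, "dz": -0.5, "ax": 0, "ay": 0, "az": 0}], jaw=1)

```text
time: 12.75
eef_pos: [0.4809, 0.1323, 0.1682]
orientation: [2.365, 0.436, 0.18]
ft_force: [-0.1, 0.4, -1.6]
opening: 1.003
grasp_force: 0.0
```

Run:
```python
from h import *
s=arm.get_state();print(s["time"],s["eef_pos"],s["joints"].round(3),s["ft_force"])
print(rows([.50,.03,.22],down(-1.2)))
```

```text
12.75 [0.48091414 0.13232042 0.16818067] [-1.607  0.882  1.246  2.028 -0.109  0.847 -1.61 ] [-0.07596801  0.3777818  -1.5715919 ]
(array([-0.0741,  0.4419,  0.1245]), array([ 0.3722, -0.0028, -0.0031]))
```

Emit:
carry_out(plan=[{"dx": -0.074, "dy": 0.2, "dz": 0.06, "ax": 0.15, "ay": 0, "az": -0.001}, {"dx": -0.074, "dy": 0.44, "dz": 0.12, "ax": 0.372, "ay": -0.003, "az": -0.003}, {"dx": -0.074, "dy": 0.44, "dz": 0.12, "ax": 0.372, "ay": -0.003, "az": -0.003}, {"dx": -0.074, "dy": 0.44, "dz": 0.12, "ax": 0.372, "ay": -0.003, "az": -0.003}, {"dx": -0.074, "dy": 0.44, "dz": 0.12, "ax": 0.372, "ay": -0.003, "az": -0.003}, {"dx": -0.074, "dy": 0.44, "dz": 0.12, "ax": 0.372, "ay": -0.003, "az": -0.003}, {"dx": -0.074, "dy": 0.44, "dz": 0.12, "ax": 0.372, "ay": -0.003, "az": -0.003}], jaw=1)

```text
time: 13.45
eef_pos: [0.4989, 0.0268, 0.2177]
orientation: [-3.09, -0.567, 0.005]
ft_force: [0.2, -0.9, -0.1]
opening: 0.999
grasp_force: 0.0
```

Run:
```python
from h import *
import pickle
s=arm.get_state();print(s["time"],s["eef_pos"],s["joints"].round(3))
p=arm.camera_params("wrist");pickle.dump(p,open("w2.pkl","wb"))
im=arm.read_camera("wrist");cv2.imwrite("pics/w2.png",im)
h=cv2.cvtColor(im,cv2.COLOR_BGR2HSV)
m=((h[...,0]<20)&(h[...,1]>150)&(h[...,2]>60)).astype(np.uint8)
n,_,st,ce=cv2.connectedComponentsWithStats(m)
for i in range(1,n):
    if st[i,4]>50:print(st[i],ce[i],onz(ce[i],p,.02))
```

```text
13.45 [0.49889116 0.02679135 0.2177033 ] [-0.927  0.348  0.983  1.971 -0.343  1.003 -0.99 ]
[295 109  47  15 656] [318.60518293 116.2972561 ] [0.56176242 0.05545859 0.02      ]
[298 192  43  11 460] [318.59130435 196.95869565] [0.47290794 0.0222558  0.02      ]
[601 195  32  19 300] [616.54666667 204.31      ] [ 0.60066257 -0.3427222   0.02      ]
```

View pics/w2.png

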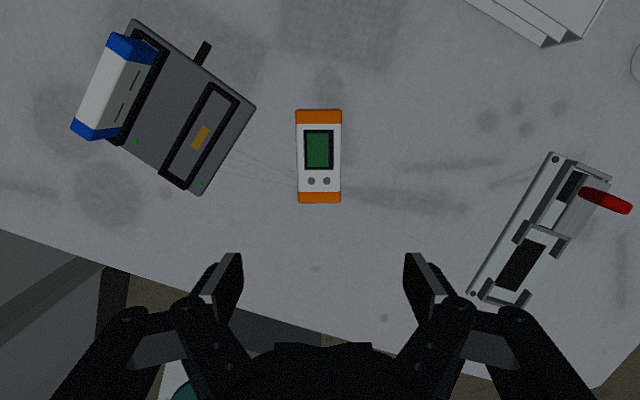

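The logger lies at about (319,156), screen up, with its orange ends at rows 116 and 197. The cradle is at the right, around (530,240). I fly over the cradle for a good fit before regrasping.

Run:
```python
from h import *
import pickle
p=pickle.load(open("w2.pkl","rb"))
P=[onz(u,p,.024) for u in((296,110),(341,110),(341.5,203.5),(298,203.5))]
print(np.round(P,4),np.mean(P,0),[np.linalg.norm(P[i]-P[i-1]).round(4) for i in range(4)])
print(rows([.49,-.27,.24],down(-1.536)))
```

```text
[[ 0.5595  0.081   0.024 ]
 [ 0.5769  0.0349  0.024 ]
 [ 0.4762 -0.0063  0.024 ]
 [ 0.4575  0.0431  0.024 ]] [0.51750442 0.03817558 0.024     ] [np.float64(0.1088), np.float64(0.0493), np.float64(0.1088), np.float64(0.0528)]
(array([-0.4572,  1.1005, -0.0875]), array([0.0013, 0.0021, 0.1649]))
```

Emit:
carry_out(plan=[{"dx": -0.4, "dy": 0.97, "dz": -0.087, "ax": 0.001, "ay": 0.002, "az": 0.165}, {"dx": -0.4, "dy": 0.97, "dz": -0.087, "ax": 0.001, "ay": 0.002, "az": 0.165}, {"dx": -0.4, "dy": 0.97, "dz": -0.087, "ax": 0.001, "ay": 0.002, "az": 0.165}, {"dx": -0.4, "dy": 0.97, "dz": -0.087, "ax": 0.001, "ay": 0.002, "az": 0.165}, {"dx": -0.4, "dy": 0.97, "dz": -0.087, "ax": 0.001, "ay": 0.002, "az": 0.165}, {"dx": -0.4, "dy": 0.97, "dz": -0.087, "ax": 0.001, "ay": 0.002, "az": 0.165}, {"dx": -0.4, "dy": 0.97, "dz": -0.087, "ax": 0.001, "ay": 0.002, "az": 0.165}, {"dx": -0.4, "dy": 0.97, "dz": -0.087, "ax": 0.001, "ay": 0.002, "az": 0.165}, {"dx": -0.4, "dy": 0.97, "dz": -0.087, "ax": 0.001, "ay": 0.002, "az": 0.165}], jaw=1)

```text
time: 14.4
eef_pos: [0.4935, -0.2296, 0.2393]
orientation: [3.138, 0.067, -0.003]
ft_force: [0.0, 0.5, -1.1]
opening: 0.999
grasp_force: 0.0
```

Run:
```python
from h import *
import pickle
s=arm.get_state();print(s["time"],s["eef_pos"],s["joints"].round(3),s["qd"].round(2))
p=arm.camera_params("wrist");pickle.dump(p,open("w3.pkl","wb"))
im=arm.read_camera("wrist");cv2.imwrite("pics/w3.png",im)
cv2.imwrite("pics/w3c.png",cv2.resize(im[0:300,160:560],None,fx=2,fy=2,interpolation=cv2.INTER_CUBIC))
```

```text
14.4 [ 0.49345542 -0.22963953  0.23932427] [-0.426  0.447  1.041  1.847 -0.429  1.097 -0.754] [ 0.01 -0.01  0.   -0.   -0.01  0.    0.01]
```

View pics/w3c.png

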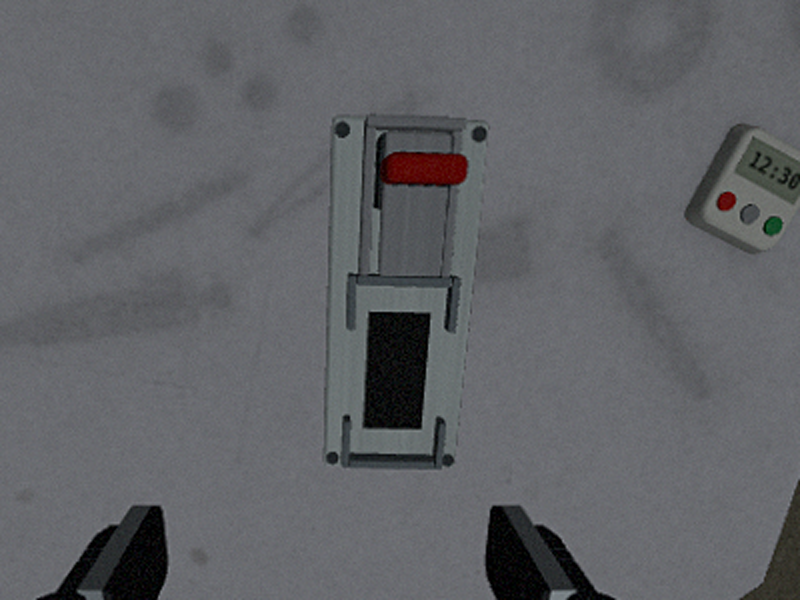

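The crop shows the plate corners at (333,118), (488,124), (326,464), (458,466), the dark pad spanning (364–431, 312–429), and the red grip at (425,168).

Run:
```python
from fit import *
import pickle
p=pickle.load(open("w3.pkl","rb"))
K=lambda u,v:(160+u/2,v/2)
o=[(K(333,117),(154,46,10),p),(K(489,122),(154,-46,10),p),(K(325,465),(-70,46,10),p),(K(458,467),(-70,-46,10),p)]
q,r=fit(o,[.475,-.276,.035]);print(q,r)
c,s=np.cos(q[2]),np.sin(q[2])
pad=np.array([onz(K(*u),p,.010) for u in((369,312),(431,312),(364,428),(422,429))])
print("pad",pad.round(4),pad.mean(0))
T=lambda X:[q[0]+c*X[0]-s*X[1],q[1]+s*X[0]+c*X[1],X[2]]
for X in((.126,.02,.078),(.126,-.02,.078),(.03,.034,.024),(.03,.029,.024),(.03,-.029,.024),(.058,0,.024),(-.058,0,.024),(-.03,.029,.024),(-.03,-.029,.024)):
    print(X,((proj(T(X),p)[0]-[160,0])*2).round(1))
```

```text
[ 0.47414614 -0.27858904  0.02628678] [-0.4 -0.4  0.5 -1.   0.5  1.4 -0.6  1.2]
pad [[ 0.5136 -0.2573  0.01  ]
 [ 0.5153 -0.2969  0.01  ]
 [ 0.434  -0.2592  0.01  ]
 [ 0.4349 -0.2989  0.01  ]] [ 0.4744294  -0.27806285  0.01      ]
(0.126, 0.02, 0.078) [387.4 158.9]
(0.126, -0.02, 0.078) [470.4 160.9]
(0.03, 0.034, 0.024) [348.  331.6]
(0.03, 0.029, 0.024) [356.  331.8]
(0.03, -0.029, 0.024) [449.1 333.3]
(0.058, 0, 0.024) [405.4 287.1]
(-0.058, 0, 0.024) [394.8 461.6]
(-0.03, 0.029, 0.024) [353.  422.1]
(-0.03, -0.029, 0.024) [441.3 423.3]
```

Run:
```python
from h import *
print(rows([.5175,.038,.12],down(-1.205)),rows([.5175,.01,.12],down(-1.205)))
```

```text
(array([ 0.1428, -1.0673,  0.4749]), array([ 0.0011,  0.001 , -0.1614])) (array([ 0.138 , -0.9554,  0.4752]), array([ 0.0011,  0.001 , -0.1614]))
```

Emit:
carry_out(plan=[{"dx": 0.138, "dy": -0.955, "dz": 0.25, "ax": 0.001, "ay": 0.001, "az": -0.161}, {"dx": 0.138, "dy": -0.955, "dz": 0.25, "ax": 0.001, "ay": 0.001, "az": -0.161}, {"dx": 0.138, "dy": -0.955, "dz": 0.25, "ax": 0.001, "ay": 0.001, "az": -0.161}, {"dx": 0.138, "dy": -0.955, "dz": 0.475, "ax": 0.001, "ay": 0.001, "az": -0.161}, {"dx": 0.138, "dy": -0.955, "dz": 0.475, "ax": 0.001, "ay": 0.001, "az": -0.161}, {"dx": 0.138, "dy": -0.955, "dz": 0.475, "ax": 0.001, "ay": 0.001, "az": -0.161}, {"dx": 0.138, "dy": -0.955, "dz": 0.475, "ax": 0.001, "ay": 0.001, "az": -0.161}, {"dx": 0.138, "dy": -0.955, "dz": 0.475, "ax": 0.001, "ay": 0.001, "az": -0.161}, {"dx": 0.138, "dy": -0.955, "dz": 0.475, "ax": 0.001, "ay": 0.001, "az": -0.161}], jaw=1)

```text
time: 15.35
eef_pos: [0.5181, 0.0072, 0.1214]
orientation: [3.09, 0.564, 0.003]
ft_force: [0.2, 0.0, 0.4]
opening: 0.999
grasp_force: 0.0
```

Run:
```python
from h import *
s=arm.get_state();print(s["time"],s["eef_pos"],s["joints"].round(3))
print(rows([.5175,.038,.018],down(-1.205)))
```

```text
15.35 [0.51814514 0.00715012 0.12139078] [-0.734  0.524  0.835  2.005 -0.523  0.836 -0.812]
(array([ 0.0404, -0.1168,  0.4135]), array([ 0.0005, -0.001 , -0.0023]))
```

Emit:
carry_out(plan=[{"dx": 0.04, "dy": -0.117, "dz": 0, "ax": 0, "ay": 0, "az": -0.002}, {"dx": 0.04, "dy": -0.117, "dz": 0.1, "ax": 0, "ay": 0, "az": -0.002}, {"dx": 0.04, "dy": -0.117, "dz": 0.2, "ax": 0, "ay": 0, "az": -0.002}, {"dx": 0.04, "dy": -0.117, "dz": 0.3, "ax": 0, "ay": 0, "az": -0.002}, {"dx": 0.04, "dy": -0.117, "dz": 0.36, "ax": 0, "ay": 0, "az": -0.002}, {"dx": 0.04, "dy": -0.117, "dz": 0.4, "ax": 0, "ay": 0, "az": -0.002}, {"dx": 0.04, "dy": -0.117, "dz": 0.412, "ax": 0, "ay": 0, "az": -0.002}, {"dx": 0.04, "dy": -0.117, "dz": 0.412, "ax": 0, "ay": 0, "az": -0.002}], jaw=1)

```text
time: 16.15
eef_pos: [0.5172, 0.0387, 0.018]
orientation: [3.089, 0.571, 0.002]
ft_force: [-0.3, 0.3, 0.5]
opening: 1.001
grasp_force: 0.0
```

Emit:
carry_out(plan=[{"dx": 0, "dy": 0, "dz": 0, "ax": 0, "ay": 0, "az": 0}, {"dx": 0, "dy": 0, "dz": 0, "ax": 0, "ay": 0, "az": 0}, {"dx": 0, "dy": 0, "dz": 0, "ax": 0, "ay": 0, "az": 0}, {"dx": 0, "dy": 0, "dz": 0, "ax": 0, "ay": 0, "az": 0}, {"dx": 0, "dy": 0, "dz": 0, "ax": 0, "ay": 0, "az": 0}, {"dx": 0, "dy": 0, "dz": 0, "ax": 0, "ay": 0, "az": 0}, {"dx": 0, "dy": 0, "dz": 0, "ax": 0, "ay": 0, "az": 0}], jaw=-1)

```text
time: 16.85
eef_pos: [0.5173, 0.0391, 0.0184]
orientation: [-3.089, -0.572, -0.003]
ft_force: [-2.3, 0.9, 13.1]
opening: 0.599
grasp_force: 60.9
```

Emit:
carry_out(plan=[{"dx": 0, "dy": 0, "dz": -0.06, "ax": 0, "ay": 0, "az": 0}, {"dx": 0, "dy": 0, "dz": -0.16, "ax": 0, "ay": 0, "az": 0}, {"dx": 0, "dy": 0, "dz": -0.28, "ax": 0, "ay": 0, "az": 0}, {"dx": 0, "dy": 0, "dz": -0.4, "ax": 0, "ay": 0, "az": 0}, {"dx": 0, "dy": 0, "dz": -0.4, "ax": 0, "ay": 0, "az": 0}], jaw=-1)

```text
time: 17.35
eef_pos: [0.5184, 0.039, 0.1214]
orientation: [-3.089, -0.572, -0.009]
ft_force: [0.4, -0.7, -1.9]
opening: 0.596
grasp_force: 64.6
```

Run:
```python
from h import *
s=arm.get_state();print(s["time"],s["eef_pos"],s["joints"].round(3))
p=arm.camera_params("wrist");im=arm.read_camera("wrist");cv2.imwrite("pics/w4.png",im)
h=cv2.cvtColor(im,cv2.COLOR_BGR2HSV)
m=((h[...,0]<20)&(h[...,1]>150)&(h[...,2]>60)).astype(np.uint8)
n,l,st,ce=cv2.connectedComponentsWithStats(m)
for i in range(1,n):
    if st[i,4]>50:
        print(st[i],ce[i]); b=cv2.minAreaRect(np.argwhere(l==i)[:,::-1].astype(np.float32)); print(b)
Rt=R.from_rotvec(s["orientation"])
# logger in tool frame: top face at tool z = 0.018-0.024
for X in((.055,.026),(.055,-.026),(-.055,.026),(-.055,-.026)):
    for z in(-.006,.018):print(X,z,proj(s["eef_pos"]+Rt.apply([X[0],X[1],z]),p).round(1))
print(rows([.4745,-.2785,.14],down(-np.pi/2+.0255)))
```

```text
17.35 [0.51835584 0.03900128 0.12143108] [-0.794  0.525  0.835  2.004 -0.527  0.834 -0.865]
[ 267  160  112   42 4095] [322.6017094  181.84932845]
((322.52447509765625, 180.0430450439453), (40.94041442871094, 111.10062408447266), 89.44908905029297)
[278 333  91  15 709] [322.674189   339.51339915]
((322.9249572753906, 340.2547302246094), (90.00555419921875, 13.510275840759277), 0.6365935802459717)
(0.055, 0.026) -0.006 [[380.6 168.8]]
(0.055, 0.026) 0.018 [[371.7 158.8]]
(0.055, -0.026) -0.006 [[263.8 168.9]]
(0.055, -0.026) 0.018 [[272.8 158.9]]
(-0.055, 0.026) -0.006 [[367.5 356.4]]
(-0.055, 0.026) 0.018 [[362.2 325.9]]
(-0.055, -0.026) -0.006 [[277.3 356.5]]
(-0.055, -0.026) 0.018 [[282.8 325.9]]
(array([-0.6162,  1.1249, -0.084 ]), array([-0.0003, -0.0021,  0.1706]))
```

View pics/w4.png

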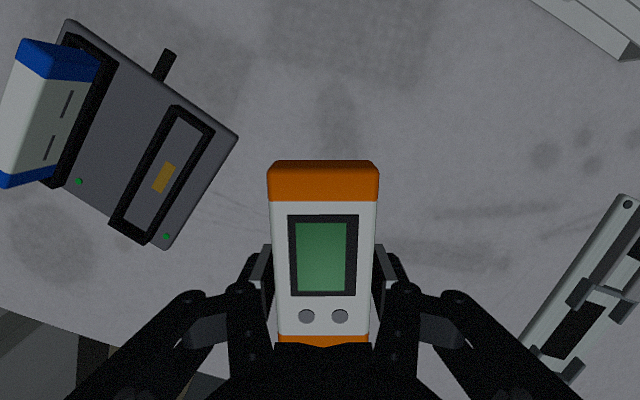

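The logger is held level and centred (near end spanning columns 267–379), so camera and tool agree within about 1 mm. I go to the cradle.

Emit:
carry_out(plan=[{"dx": -0.55, "dy": 0.99, "dz": -0.08, "ax": 0, "ay": -0.002, "az": 0.17}, {"dx": -0.55, "dy": 0.99, "dz": -0.08, "ax": 0, "ay": -0.002, "az": 0.17}, {"dx": -0.55, "dy": 0.99, "dz": -0.08, "ax": 0, "ay": -0.002, "az": 0.17}, {"dx": -0.55, "dy": 0.99, "dz": -0.08, "ax": 0, "ay": -0.002, "az": 0.17}, {"dx": -0.55, "dy": 0.99, "dz": -0.08, "ax": 0, "ay": -0.002, "az": 0.17}, {"dx": -0.55, "dy": 0.99, "dz": -0.08, "ax": 0, "ay": -0.002, "az": 0.17}, {"dx": -0.55, "dy": 0.99, "dz": -0.08, "ax": 0, "ay": -0.002, "az": 0.17}, {"dx": -0.55, "dy": 0.99, "dz": -0.08, "ax": 0, "ay": -0.002, "az": 0.17}, {"dx": -0.55, "dy": 0.99, "dz": -0.08, "ax": 0, "ay": -0.002, "az": 0.17}, {"dx": -0.55, "dy": 0.99, "dz": -0.08, "ax": 0, "ay": -0.002, "az": 0.17}], jaw=-1)

```text
time: 18.4
eef_pos: [0.4773, -0.2401, 0.1372]
orientation: [3.141, 0.044, -0.005]
ft_force: [0.3, 0.3, -1.2]
opening: 0.589
grasp_force: 64.5
```

Run:
```python
from h import *
s=arm.get_state();print(s["time"],s["eef_pos"],s["joints"].round(3))
print(rows([.4745,-.2785,.07],down(-np.pi/2+.0255)))
```

```text
18.4 [ 0.47734216 -0.24010096  0.13722475] [-0.3    0.562  0.92   1.955 -0.565  0.909 -0.632]
(array([-0.0148,  0.1532,  0.269 ]), array([0.    , 0.0017, 0.0013]))
```

Emit:
carry_out(plan=[{"dx": -0.015, "dy": 0.08, "dz": 0, "ax": 0, "ay": 0.002, "az": 0.001}, {"dx": -0.015, "dy": 0.153, "dz": 0.05, "ax": 0, "ay": 0.002, "az": 0.001}, {"dx": -0.015, "dy": 0.153, "dz": 0.14, "ax": 0, "ay": 0.002, "az": 0.001}, {"dx": -0.015, "dy": 0.153, "dz": 0.22, "ax": 0, "ay": 0.002, "az": 0.001}, {"dx": -0.015, "dy": 0.153, "dz": 0.27, "ax": 0, "ay": 0.002, "az": 0.001}, {"dx": -0.015, "dy": 0.153, "dz": 0.27, "ax": 0, "ay": 0.002, "az": 0.001}, {"dx": -0.015, "dy": 0.153, "dz": 0.27, "ax": 0, "ay": 0.002, "az": 0.001}], jaw=-1)

```text
time: 19.1
eef_pos: [0.4744, -0.2796, 0.0706]
orientation: [3.141, 0.039, 0.002]
ft_force: [0.3, -0.5, -1.9]
opening: 0.59
grasp_force: 64.4
```

Run:
```python
from h import *
s=arm.get_state();print(s["time"],s["eef_pos"],s["ft_force"],s["opening"])
print(rows([.4745,-.2785,.028],down(-np.pi/2+.0255)))
```

```text
19.1 [ 0.47439845 -0.27962525  0.07055996] [ 0.33374454 -0.54501075 -1.88358804] 0.5902254597107031
(array([ 0.0003, -0.0046,  0.1702]), array([ 0.0004, -0.0006, -0.0004]))
```

Emit:
carry_out(plan=[{"dx": 0, "dy": -0.003, "dz": 0.04, "ax": 0, "ay": 0, "az": 0}, {"dx": 0, "dy": -0.003, "dz": 0.08, "ax": 0, "ay": 0, "az": 0}, {"dx": 0, "dy": -0.003, "dz": 0.11, "ax": 0, "ay": 0, "az": 0}, {"dx": 0, "dy": -0.003, "dz": 0.125, "ax": 0, "ay": 0, "az": 0}, {"dx": 0, "dy": -0.003, "dz": 0.125, "ax": 0, "ay": 0, "az": 0}], jaw=-1)

```text
time: 19.6
eef_pos: [0.4738, -0.279, 0.0383]
orientation: [3.141, 0.038, 0.0]
ft_force: [0.3, 0.2, -1.6]
opening: 0.591
grasp_force: 64.5
```

Emit:
carry_out(plan=[{"dx": 0, "dy": 0, "dz": 0.015, "ax": 0, "ay": 0, "az": 0}, {"dx": 0, "dy": 0, "dz": 0.03, "ax": 0, "ay": 0, "az": 0}, {"dx": 0, "dy": 0, "dz": 0.037, "ax": 0, "ay": 0, "az": 0}, {"dx": 0, "dy": 0, "dz": 0.037, "ax": 0, "ay": 0, "az": 0}], jaw=-1)

```text
time: 20.0
eef_pos: [0.474, -0.279, 0.0294]
orientation: [3.141, 0.038, 0.001]
ft_force: [-0.7, 0.1, -1.1]
opening: 0.589
grasp_force: 64.5
```

Emit:
carry_out(plan=[{"dx": 0, "dy": 0, "dz": 0.004, "ax": 0, "ay": 0, "az": 0}, {"dx": 0, "dy": 0, "dz": 0.006, "ax": 0, "ay": 0, "az": 0}, {"dx": 0, "dy": 0, "dz": 0.006, "ax": 0, "ay": 0, "az": 0}], jaw=-1)

```text
time: 20.3
eef_pos: [0.4742, -0.2791, 0.0284]
orientation: [3.141, 0.038, 0.002]
ft_force: [-2.7, 2.3, 6.7]
opening: 0.592
grasp_force: 65.4
```

Light contact (about 8 N): seated. Open and retreat upward.

Emit:
carry_out(plan=[{"dx": 0, "dy": 0, "dz": -0.003, "ax": 0, "ay": 0, "az": 0}, {"dx": 0, "dy": 0, "dz": -0.003, "ax": 0, "ay": 0, "az": 0}, {"dx": 0, "dy": 0, "dz": -0.003, "ax": 0, "ay": 0, "az": 0}, {"dx": 0, "dy": 0, "dz": -0.003, "ax": 0, "ay": 0, "az": 0}, {"dx": 0, "dy": 0, "dz": -0.06, "ax": 0, "ay": 0, "az": 0}, {"dx": 0, "dy": 0, "dz": -0.2, "ax": 0, "ay": 0, "az": 0}, {"dx": 0, "dy": 0, "dz": -0.4, "ax": 0, "ay": 0, "az": 0}, {"dx": 0, "dy": 0, "dz": -0.6, "ax": 0, "ay": 0, "az": 0}, {"dx": 0, "dy": 0, "dz": -0.7, "ax": 0, "ay": 0, "az": 0}, {"dx": 0, "dy": 0, "dz": -0.7, "ax": 0, "ay": 0, "az": 0}], jaw=1)

```text
time: 21.3
eef_pos: [0.4749, -0.2799, 0.2073]
orientation: [3.139, 0.038, 0.01]
ft_force: [0.8, -1.1, -0.9]
opening: 1.0
grasp_force: 0.0
```

Run:
```python
from h import *
import pickle
s=arm.get_state();print(s["time"],s["eef_pos"],s["joints"].round(3))
p=arm.camera_params("wrist");im=arm.read_camera("wrist");cv2.imwrite("pics/w5.png",im)
h=cv2.cvtColor(im,cv2.COLOR_BGR2HSV)
for nm,m in(("orange",(h[...,0]>7)&(h[...,0]<20)&(h[...,1]>150)&(h[...,2]>60)),("red",((h[...,0]<6)|(h[...,0]>174))&(h[...,1]>150)&(h[...,2]>50))):
    n,l,st,ce=cv2.connectedComponentsWithStats(m.astype(np.uint8))
    for i in range(1,n):
        if st[i,4]>40:print(nm,st[i],ce[i].round(1))
q=np.array([.4745,-.2785]);a=.0255;c,sn=np.cos(a),np.sin(a)
T=lambda X:[q[0]+c*X[0]-sn*X[1],q[1]+sn*X[0]+c*X[1],X[2]]
for X in [(x,y,.034) for x in(.055,-.055) for y in(.026,-.026)]+[(.126+d,y,.078) for d in(.007,-.007) for y in(.02,-.02)]:print(X,proj(T(X),p).round(1))
```

```text
21.3 [ 0.47492606 -0.27986088  0.20727152] [-0.284  0.494  0.996  1.866 -0.483  1.039 -0.637]
orange [298 133  48  15 705] [321.6 140.1]
orange [300 217  44  11 476] [321.8 222. ]
red [297  48  47  21 796] [319.8  57. ]
red [496  72  10  11  84] [500.5  77.1]
(0.055, 0.026, 0.034) [[296.2 133.1]]
(0.055, -0.026, 0.034) [[345.7 133. ]]
(-0.055, 0.026, 0.034) [[299.2 229. ]]
(-0.055, -0.026, 0.034) [[343.5 228.8]]
(0.133, 0.02, 0.078) [[296.2  42.2]]
(0.133, -0.02, 0.078) [[344.6  42.1]]
(0.119, 0.02, 0.078) [[296.6  60.5]]
(0.119, -0.02, 0.078) [[344.3  60.4]]
```

```bash
cat >> h.py <<'E'
def crad(x,y,z,q=(.4745,-.2785,.0255)):
    c,s=np.cos(q[2]),np.sin(q[2]);return [q[0]+c*x-s*y,q[1]+s*x+c*y,z]
D=down(-np.pi/2+.0255)
E
python3 - <<'E'
from h import *
print(rows(crad(.170,0,.17),D),rows(crad(.170,0,.064),D))
E
```

```text
(array([ 0.6797, -0.0035,  0.1436]), array([ 0.0006, -0.0021, -0.0006])) (array([ 0.678 , -0.004 ,  0.5676]), array([ 0.0006, -0.0021, -0.0006]))
```

Emit:
carry_out(plan=[{"dx": 0.2, "dy": -0.003, "dz": 0, "ax": 0, "ay": -0.002, "az": 0}, {"dx": 0.4, "dy": -0.003, "dz": 0, "ax": 0, "ay": -0.002, "az": 0}, {"dx": 0.6, "dy": -0.003, "dz": 0, "ax": 0, "ay": -0.002, "az": 0}, {"dx": 0.68, "dy": -0.003, "dz": 0.05, "ax": 0, "ay": -0.002, "az": 0}, {"dx": 0.68, "dy": -0.003, "dz": 0.14, "ax": 0, "ay": -0.002, "az": 0}, {"dx": 0.68, "dy": -0.003, "dz": 0.14, "ax": 0, "ay": -0.002, "az": 0}, {"dx": 0.68, "dy": -0.003, "dz": 0.14, "ax": 0, "ay": -0.002, "az": 0}], jaw=-1)

```text
time: 22.05
eef_pos: [0.6431, -0.2744, 0.1682]
orientation: [3.141, 0.037, -0.007]
ft_force: [1.0, -0.3, -0.7]
opening: 0.0
grasp_force: 0.0
```

Run:
```python
from h import *
s=arm.get_state();print(s["time"],s["eef_pos"],s["joints"].round(3),s["opening"])
print(rows(crad(.170,0,.064),D))
```

```text
22.05 [ 0.64311629 -0.27438097  0.16815471] [-0.171  0.786  0.86   1.492 -0.623  1.157 -0.748] 0.00028212838998899805
(array([ 0.0072, -0.0009,  0.4166]), array([ 0.0002,  0.0022, -0.0011]))
```

Descend behind the grip, then push.

Emit:
carry_out(plan=[{"dx": 0.007, "dy": 0, "dz": 0.1, "ax": 0, "ay": 0.002, "az": -0.001}, {"dx": 0.007, "dy": 0, "dz": 0.2, "ax": 0, "ay": 0.002, "az": -0.001}, {"dx": 0.007, "dy": 0, "dz": 0.3, "ax": 0, "ay": 0.002, "az": -0.001}, {"dx": 0.007, "dy": 0, "dz": 0.38, "ax": 0, "ay": 0.002, "az": -0.001}, {"dx": 0.007, "dy": 0, "dz": 0.416, "ax": 0, "ay": 0.002, "az": -0.001}, {"dx": 0.007, "dy": 0, "dz": 0.416, "ax": 0, "ay": 0.002, "az": -0.001}], jaw=-1)

```text
time: 22.65
eef_pos: [0.6451, -0.2741, 0.0639]
orientation: [3.141, 0.041, 0.0]
ft_force: [0.4, -0.6, 0.8]
opening: 0.002
grasp_force: 0.0
```

Emit:
carry_out(plan=[{"dx": -0.02, "dy": 0, "dz": 0, "ax": 0, "ay": 0, "az": 0}, {"dx": -0.04, "dy": 0, "dz": 0, "ax": 0, "ay": 0, "az": 0}, {"dx": -0.06, "dy": 0, "dz": 0, "ax": 0, "ay": 0, "az": 0}, {"dx": -0.08, "dy": 0, "dz": 0, "ax": 0, "ay": 0, "az": 0}, {"dx": -0.1, "dy": 0, "dz": 0, "ax": 0, "ay": 0, "az": 0}, {"dx": -0.12, "dy": 0, "dz": 0, "ax": 0, "ay": 0, "az": 0}, {"dx": -0.14, "dy": 0, "dz": 0, "ax": 0, "ay": 0, "az": 0}, {"dx": -0.16, "dy": 0, "dz": 0, "ax": 0, "ay": 0, "az": 0}], jaw=-1)

```text
time: 23.45
eef_pos: [0.6055, -0.2751, 0.0644]
orientation: [3.14, 0.042, 0.003]
ft_force: [5.2, -0.9, -0.5]
opening: 0.001
grasp_force: 2.2
```

Emit:
carry_out(plan=[{"dx": -0.02, "dy": 0, "dz": 0, "ax": 0, "ay": 0, "az": 0}, {"dx": -0.04, "dy": 0, "dz": 0, "ax": 0, "ay": 0, "az": 0}, {"dx": -0.06, "dy": 0, "dz": 0, "ax": 0, "ay": 0, "az": 0}, {"dx": -0.08, "dy": 0, "dz": 0, "ax": 0, "ay": 0, "az": 0}, {"dx": -0.088, "dy": 0, "dz": 0, "ax": 0, "ay": 0, "az": 0}, {"dx": -0.088, "dy": 0, "dz": 0, "ax": 0, "ay": 0, "az": 0}], jaw=-1)

```text
time: 24.05
eef_pos: [0.5828, -0.2758, 0.0641]
orientation: [3.141, 0.041, 0.001]
ft_force: [0.4, 0.3, -0.0]
opening: 0.0
grasp_force: 0.2
```

Emit:
carry_out(plan=[{"dx": -0.006, "dy": 0, "dz": 0, "ax": 0, "ay": 0, "az": 0}, {"dx": -0.012, "dy": 0, "dz": 0, "ax": 0, "ay": 0, "az": 0}, {"dx": -0.012, "dy": 0, "dz": 0, "ax": 0, "ay": 0, "az": 0}], jaw=-1)

```text
time: 24.35
eef_pos: [0.5802, -0.2758, 0.0641]
orientation: [3.141, 0.041, 0.001]
ft_force: [1.7, 0.3, 0.2]
opening: -0.004
grasp_force: 1.2
```

Emit:
carry_out(plan=[{"dx": -0.006, "dy": 0, "dz": 0, "ax": 0, "ay": 0, "az": 0}, {"dx": -0.008, "dy": 0, "dz": 0, "ax": 0, "ay": 0, "az": 0}], jaw=-1)

```text
time: 24.55
eef_pos: [0.5783, -0.276, 0.0641]
orientation: [3.141, 0.041, 0.002]
ft_force: [4.5, -1.0, -1.4]
opening: 0.003
grasp_force: 2.0
```

Emit:
carry_out(plan=[{"dx": -0.004, "dy": 0, "dz": 0, "ax": 0, "ay": 0, "az": 0}, {"dx": -0.004, "dy": 0, "dz": 0, "ax": 0, "ay": 0, "az": 0}], jaw=-1)

```text
time: 24.75
eef_pos: [0.5772, -0.2759, 0.0641]
orientation: [3.141, 0.041, 0.001]
ft_force: [3.3, 0.6, -0.2]
opening: 0.001
grasp_force: 1.4
```

Emit:
carry_out(plan=[{"dx": -0.004, "dy": 0, "dz": 0, "ax": 0, "ay": 0, "az": 0}, {"dx": -0.004, "dy": 0, "dz": 0, "ax": 0, "ay": 0, "az": 0}], jaw=-1)

```text
time: 24.95
eef_pos: [0.5762, -0.2759, 0.0641]
orientation: [3.141, 0.041, 0.001]
ft_force: [3.3, -0.5, -1.4]
opening: 0.005
grasp_force: 1.5
```

Emit:
carry_out(plan=[{"dx": -0.004, "dy": 0, "dz": 0, "ax": 0, "ay": 0, "az": 0}, {"dx": -0.008, "dy": 0, "dz": 0, "ax": 0, "ay": 0, "az": 0}], jaw=-1)

```text
time: 25.15
eef_pos: [0.5759, -0.2759, 0.0643]
orientation: [3.14, 0.042, 0.006]
ft_force: [18.7, -3.3, -11.7]
opening: 0.0
grasp_force: 9.4
```

Emit:
carry_out(plan=[{"dx": -0.004, "dy": 0, "dz": 0, "ax": 0, "ay": 0, "az": 0}, {"dx": -0.004, "dy": 0, "dz": 0, "ax": 0, "ay": 0, "az": 0}], jaw=-1)

```text
time: 25.35
eef_pos: [0.5758, -0.2758, 0.0644]
orientation: [3.139, 0.043, 0.008]
ft_force: [21.4, -3.8, -13.7]
opening: 0.003
grasp_force: 10.5
```

The end stop is reached exactly where expected. Back off, lift, and check.

Emit:
carry_out(plan=[{"dx": 0.04, "dy": 0, "dz": 0, "ax": 0, "ay": 0, "az": 0}, {"dx": 0.1, "dy": 0, "dz": 0, "ax": 0, "ay": 0, "az": 0}, {"dx": 0.12, "dy": 0, "dz": -0.2, "ax": 0, "ay": 0, "az": 0}, {"dx": 0.12, "dy": 0, "dz": -0.4, "ax": 0, "ay": 0, "az": 0}, {"dx": -0.1, "dy": 0, "dz": -0.6, "ax": 0, "ay": 0, "az": 0}, {"dx": -0.3, "dy": 0, "dz": -0.7, "ax": 0, "ay": 0, "az": 0}, {"dx": -0.3, "dy": 0, "dz": -0.7, "ax": 0, "ay": 0, "az": 0}, {"dx": -0.3, "dy": 0, "dz": -0.7, "ax": 0, "ay": 0, "az": 0}], jaw=-1)

```text
time: 26.15
eef_pos: [0.4954, -0.2792, 0.2413]
orientation: [-3.141, -0.036, -0.005]
ft_force: [-0.3, -0.5, -0.1]
opening: -0.002
grasp_force: 0.0
```

Run:
```python
from h import *
s=arm.get_state();print(s["time"],s["eef_pos"],s["ft_force"])
im=arm.read_camera("wrist");b=arm.read_camera("scene")[100:310,180:460]
cv2.imwrite("pics/w6.png",np.hstack([cv2.resize(im[0:300,220:420],(400,600)),cv2.copyMakeBorder(cv2.resize(b,(400,300)),0,300,0,0,cv2.BORDER_CONSTANT)]))
```

```text
26.15 [ 0.49543659 -0.27916812  0.24127764] [-0.26533597 -0.50284621 -0.05402748]
```

View pics/w6.png

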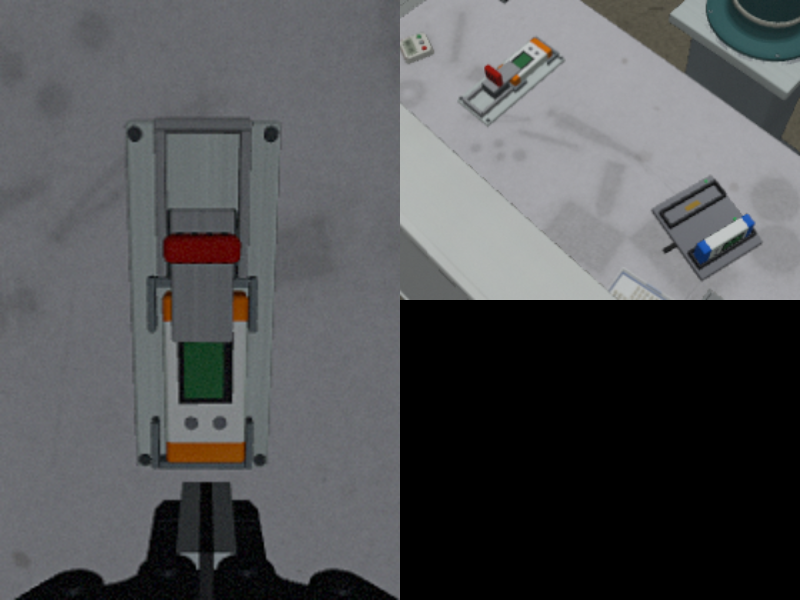

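The tongue covers the logger's end at about (205,300), the screen is up, the logger is seated, and the blue logger still stands in the rack. I hand the job in.

```bash
python3 -c "
from rig import arm
print(arm.close_job())"
```

```text
the job is handed in; nothing more can be done
None
```

The job is handed in at about 26 s: the orange logger was laid on the bench, then regrasped and set screen up in the cradle pocket, the lock is pushed to its end stop over it, and the blue logger still stands in the rack.

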